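# Put the swapped shaft parts back on their own stands

### The arm

A 7-joint arm with a two-finger parallel gripper is mounted at the origin on the work surface. World frame = base frame: x ahead of the robot, y to its left, z up, the work surface at z = 0. Lengths are in mm, angles in rad, forces in N, time in s.
With the tool pointing down it reaches from about 350 to 900 mm from the base axis. Payload 7.2 kg.
Tool frame: the origin (TCP) lies at the very end of the fingers, on their centre line; the grasp point (between the pads) lies 19 mm behind it; z points along the fingers, y is the line along which they close (so a half turn about z gives the same grasp; the last joint's range is limited). The gripper opens to 88 mm and grips with 3 to 60 N. Pads are 20 mm wide; open, the fingers measure 115 mm over their backs; the gripper's body (75 mm by 178 mm) begins 61 mm behind the grasp point.
Start: joints at [1.056, 0.411, -0.013, 1.596, 0.006, 1.134, -0.082], TCP at [270.04, -563.655, 222.653] pointing down, gripper open.
Joint ranges: [-2.95, 2.95], [-0.29, 1.99], [-1.47, 1.44], [0.14, 2.54], [-1.03, 4.17], [0.13, 1.85], [-2.86, 2.86]. Speed limits (rad/s): [2.39, 2.39, 3.01, 3.01, 3.14, 3.14, 3.14].

### API

Orientations are given as a rotation vector (axis times angle).
In Python, from workcell import get_obs, read_camera, get_calibration, job_done gives the robot as it stands.
- The arm moves only by the tool arm_command, never from a script. Its argument "moves" is a list that holds one entry, the list of rows, each a list of 6 numbers: the shift along the world's x, y, z in mm, then the turn, a rotation vector about the world's x, y, z in degrees. In form: [[[tx, ty, tz, rx, ry, rz], ...]]. A call has 1 to 5 rows; each row is the pose to reach, as a shift and turn from the pose commanded when the call began; what a row does not reach only later rows make up. A row lasts 1/8 s, in which the tool goes at most 62.5 mm and 10.7 degrees, less where a joint would pass 70% of its speed; a pose out of reach is approached as far as the arm can. A call with a gripper value outside its range is refused whole. "gripper" is the finger opening in mm, from 0 to 87.8, set as the call begins (left out, the last holds). The fingers move at their own pace and stop on an object; "grip_force" is the grip in N (left out, the last holds). Time passes only in rows, so rows that repeat a pose let the fingers close. It gives the time, the measured TCP pose, the force, the opening and the grip force at its end, in the units of the state.
- get_obs(): the state, without advancing time (a new reading comes with each control period).
- read_camera(name): name is "scene" or "top" or "wrist"; returns (picture, depth): 480x640x3 uint8, red, green, blue; 480x640 float32, mm along the optical axis (not along the pixel's ray), 0 where there is no reading.
- get_calibration(name): a dict with "vfov" (degrees; the focal length in pixels is half the picture's height over the tangent of half this angle, whatever the lens; pixels are square), "cx", "cy" (the principal point, pixels), "rvec" (rotation vector, rad) and "tvec" (3), from world to camera coordinates, as OpenCV has them. Camera axes: x right, y down, z forward; pixel columns grow to the right and rows downward; lengths in mm; the calibration is good to about 2 mm. A picture is of the moment at which its call begins: read the wrist's pose just before it. get_calibration takes no time and is no camera call; for the wrist camera it gives the pose at the moment of the call.
- job_done(): hands the job in; it is judged then, once.
The state is a dict: "time": time; "q": joint angles; "joint_velocities": joint speeds; "tau": joint torques, N m; "eef_pos": TCP position; "tcp_rot": TCP orientation; "wrist_force": force on the tool from outside, world axes, zero at the start; "moment": the same for the moment, N m; "finger_gap": opening from 0.0 (shut) to 1.0 (fully open); "grasp_force": force on a finger pad.
Only numpy, scipy, OpenCV 4.12 (cv2) and the standard library are available. Lean on these libraries where they do the work, as an engineer would, in place of code of your own. Each camera call takes 0.05 s, during which the arm holds its last target. There are 200 camera calls.

### The job

The flywheel, the hexagonal coupling and the square-flanged bearing sleeve of the motor rig have been left on each other's stands: swap them round so that each stands upright in the middle of the stand with its own outline - flywheel on the round stand, coupling on the hexagonal stand, and the sleeve pushed fully home in the bore of the square stand with its flange down on the stand's top. The empty rubber mat is free for parking a part on the way. Never tip a part over, leave the two spanners and the screw jar where they lie, and let everything go at the end.

Things in the scene. Friction and masses are not known exactly. Their poses are not given: they have to be found in the camera images.
- flywheel: Bare steel flywheel, loose, 0.4 to 0.7 kg: a round disc 70 mm in diameter and 16 mm thick, with a round hub 26 mm in diameter and 32 mm tall on top, the handle to take it by from above (48 mm tall in all). Origin: centre of its flat underside; z up along the hub.
- coupling: Bare steel shaft coupling, loose, 0.2 to 0.4 kg: a hexagonal body 46 mm across flats and 24 mm tall, with a round shank 26 mm in diameter and 32 mm tall on top to take it by (56 mm in all). Origin: centre of its flat underside; z up along the shank; x through a flat.
- sleeve: Bare steel bearing sleeve, loose, 0.2 to 0.4 kg, upright on its spigot. From below: round spigot 30 mm in diameter, 34 mm long, 3 mm chamfer at the foot; square flange 50 x 50 x 10 mm (34 to 44 mm above the foot); round shank 26 mm in diameter, 32 mm tall, to take it by (76 mm in all). Origin: centre of the spigot's foot; z up along the shank; x through a side of the flange.
- round_stand: Round stand fixed to the bench, dark blue with a flat cream top, 104 mm in diameter and 30 mm tall: the flywheel's place. Origin: centre of its underside on the bench, z up.
- hex_stand: Hexagonal stand fixed to the bench, dark blue with a flat cream top, 96 mm across flats and 40 mm tall: the coupling's place. Origin: centre of its underside on the bench, z up, x through a flat.
- square_stand: Square stand fixed to the bench, dark blue, cream top, 100 x 100 x 50 mm tall, with an upright bore in the middle: the sleeve's place. Bore 32 mm in diameter (2 mm wider than the spigot), 40 mm deep, 3 mm chamfer at the mouth; sleeve home: its foot 16 mm above the bench. A part covers the bore at the start. Origin: centre of its underside on the bench, below the bore; z up.
- mat: Square black rubber mat fixed to the bench, 120 x 120 mm and 4 mm thick, empty: a free spot for parking any of the parts upright. Origin: centre of its underside, z up.
- spanner_a: Steel spanner 130 mm long lying on the bench near the robot, loose, about 90 g, not to be moved. Origin: within its shaft; x along its length.
- spanner_b: Larger steel spanner 160 mm long lying on the bench to the robot's right, farther out, loose, about 110 g, not to be moved. Origin: within its shaft; x along its length.
- screw_jar: Small clear jar with a white lid, 54 mm in diameter and 65 mm tall, loose, about 250 g, not to be moved. Origin: centre of its underside, z up.
Mind the look-alikes: they are no part of the job. Leave any turquoise look-alike of the square_stand alone. Leave any brown look-alike of the flywheel alone.

How it is judged:
By the outcome, as a careful person would: the job done as asked, in the order asked, and still so for the second after the job is handed in, with the robot touching nothing.
It also fails if it takes over 104 s, if anything falls off the work surface, if the arm or the gripper's body presses on something with over 40 N, if the wrist force passes 120 N, or if a joint passes its speed limit or range.

## Working session

There is one attempt and no reset: what is moved stays moved. The work goes in short steps, Python scripts to look and compute and a tool call to move; the robot and the scene stay as the last step left them, time stands still between calls to the robot, and variables do not carry over. Pictures are saved under pics/ and viewed, at most 14 in all, crops included, and the job is handed in when it is done.

Besides the shell and the picture viewer there is one more tool, called in YAML: its name, and indented under it one key for each argument. arm_command: Moves the arm, as the interface text tells. Its arguments: {"type":"object","properties":{"moves":{"type":"array"},"gripper":{"type":"number"},"grip_force":{"type":"number"}},"required":["moves"]}

```bash
mkdir -p pics; ls
cat > h.py <<'E'
import numpy as np,cv2
from workcell import *
def cam(n):
    c=get_calibration(n);im,d=read_camera(n)
    return c,im,d
def pts(c,d):
    f=240/np.tan(np.radians(c["vfov"])/2)
    v,u=np.mgrid[0:480,0:640]
    P=np.stack([(u-c["cx"])/f*d,(v-c["cy"])/f*d,d],-1)
    R=cv2.Rodrigues(np.array(c["rvec"],float))[0]
    W=(P-np.array(c["tvec"]).ravel())@R
    W[d<=0]=np.nan
    return W
def save(n,im): cv2.imwrite("pics/"+n,im[...,::-1])
E
python3 - <<'E'
from h import *
o=get_obs();print(o)
for n in("top","scene"):
    c,im,d=cam(n);save(n+"0.png",im);np.savez(n+"0.npz",im=im,W=pts(c,d));print(n,c)
E
```

```text
pics
{'time': 0.0, 'q': array([ 1.05579032,  0.41187429, -0.01271891,  1.59705825,  0.00557798,
        1.13430851, -0.08221724]), 'joint_velocities': array([ 0.00019125, -0.00175659,  0.00080561,  0.00074707,  0.00201688,
       -0.00027824,  0.00133845]), 'tau': array([-1.55902594e-04, -5.87946653e+01,  6.41727056e-01, -2.91070032e+01,
       -5.36508090e-02,  1.82967220e-02,  1.33973126e-04]), 'eef_pos': array([ 269.80082582, -563.18982125,  221.81918969]), 'tcp_rot': array([-3.06200826e+00, -6.95681159e-01,  7.01279252e-04]), 'wrist_force': array([0.3171217 , 0.69941642, 0.34656373]), 'moment': array([-0.00417141,  0.00365373,  0.02310458]), 'grasp_force': 0.0, 'finger_gap': 0.9990116566151269}
top {'vfov': 55.3661188033677, 'cx': 320.59448904506775, 'cy': 244.38557304321395, 'rvec': array([ 2.13193856, -2.11734837,  0.18052716]), 'tvec': array([-97.01944624, 448.95410206, 901.10338051])}
scene {'vfov': 49.88009273268409, 'cx': 326.1364307651908, 'cy': 238.2275904712659, 'rvec': array([ 1.84190618,  1.58198463, -0.71251788]), 'tvec': array([  21.95003331, -285.23051871, 1571.15478733])}
```

View pics/top0.png

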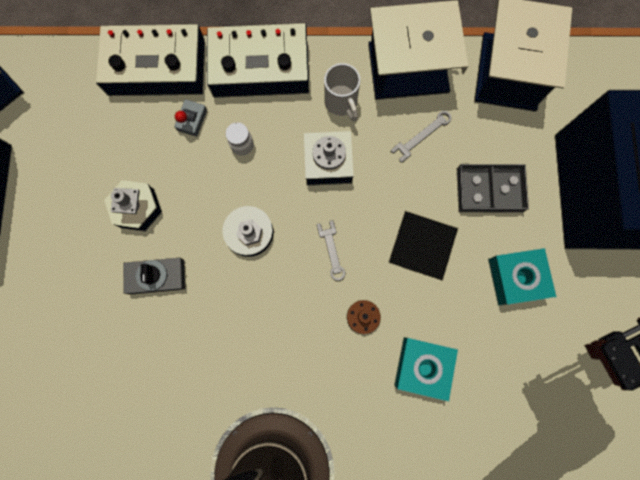

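View pics/scene0.png

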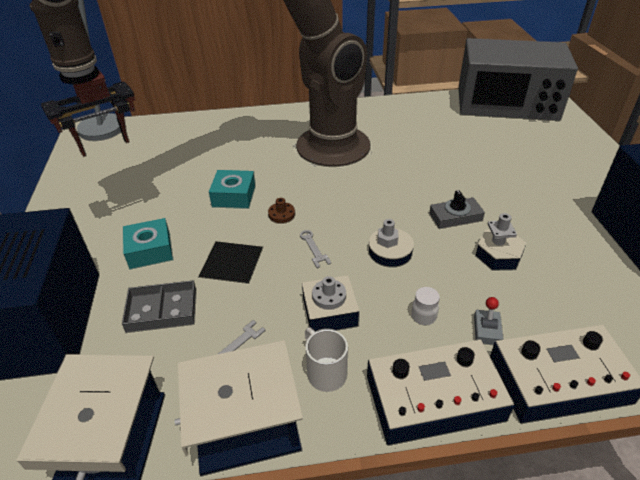

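The top view shows the flywheel on the square stand (329,152), the coupling on the round stand (248,231) and the sleeve on the hex stand (124,200). The mat is at (423,245). The look-alikes are the turquoise blocks at (427,370) and (523,277), and the brown wheel at (364,317). Next I'll measure the parts and stands.

```bash
cat > m.py <<'E'
from h import *
def blob(W,m,near,lo,hi,r,im=None):
    z=W[...,2];k=(z>lo)&(z<hi)&(np.hypot(W[...,0]-near[0],W[...,1]-near[1])<r)&m
    return k
def rect(P):
    return cv2.minAreaRect(P.astype(np.float32))
def circ(P):
    (a,b)=cv2.minEnclosingCircle(P.astype(np.float32));return a,b
E
python3 - <<'E'
from m import *
D=np.load("top0.npz");W,im=D["W"],D["im"]
for n,(u,v) in dict(fly=(329,147),coup=(246,227),slv=(121,195),mat=(423,245),sq=(310,175),hexs=(150,215),rnd=(235,250),jar=(237,131),spA=(333,250),spB=(420,140),mug=(342,70),cont=(150,50),joy=(181,117),sensor=(153,275),tray=(475,185),brown=(364,315)).items():
    print(n,W[v,u].round(1))
ok=np.isfinite(W[...,2])
for n,(u,v),(lo,hi),r in [("flyhub",(329,147),(88,108),30),("couphub",(246,227),(76,96),30),("slvhub",(121,195),(106,126),30),("sqtop",(329,157),(44,56),85),("hextop",(135,200),(34,46),70),("rndtop",(248,231),(25,35),70),("mat",(423,245),(2.0,8),90),("flydisc",(329,155),(60,72),50),("coupbody",(248,231),(48,60),40),("flange",(124,200),(78,90),45)]:
    c=W[v,u]
    k=blob(W,ok,c,lo,hi,r)
    if n=="mat": k&=(im.sum(-1)<150)
    P=W[k];
    print(n,k.sum(),"zmed %.1f"%np.median(P[:,2]),"mean",P[:,:2].mean(0).round(1),"rect",[np.round(x,1) for x in rect(P[:,:2])],"circ",np.round(circ(P[:,:2])[0],1),round(circ(P[:,:2])[1],1))
E
```

```text
fly [ 637.3 -109.8   98.4]
coup [475.   52.7  86.8]
slv [530.6 291.9 115.2]
mat [ 456.3 -312.2    2.7]
sq [594.5 -70.8  51.4]
hexs [511.3 265.1  33.1]
rnd [438.5  83.9  29.5]
jar [686.1  83.2  63.5]
spA [ 443.5 -120.1    6.9]
spB [ 691.9 -312.2    6.8]
mug [ 824.  -137.1   67.7]
cont [876.2 282.5  58.2]
joy [712.7 199.9  72.7]
sensor [383.2 243.9  48.2]
tray [ 590.  -429.7    2.9]
brown [ 306.5 -181.2   46.4]
flyhub 141 zmed 96.9 mean [ 640.1 -109.5] rect [array([ 640.9, -109.8]), array([24.7, 23.5]), np.float64(86.9)] circ [ 641.1 -109.6] 13.3
couphub 140 zmed 85.4 mean [472.9  53.2] rect [array([473.5,  53.2]), array([24.7, 23.6]), np.float64(1.6)] circ [473.7  53.8] 12.8
slvhub 161 zmed 115.4 mean [528.5 298.1] rect [array([529.3, 298.9]), array([25. , 24.1]), np.float64(8.3)] circ [529.4 299.2] 13.6
sqtop 1288 zmed 49.8 mean [ 635.8 -106.8] rect [array([ 640.9, -108. ]), array([101.9,  99.9]), np.float64(3.0)] circ [ 641.9 -108.6] 69.7
hextop 973 zmed 39.0 mean [528.4 292.8] rect [array([533.6, 299.9]), array([93.7, 96.8]), np.float64(82.0)] circ [534.1 304.9] 53.0
rndtop 1414 zmed 29.4 mean [482.1  62.2] rect [array([481.1,  61. ]), array([102.8, 102. ]), np.float64(45.3)] circ [481.   61.3] 52.4
mat 2352 zmed 3.9 mean [ 455.6 -312.3] rect [array([ 456.4, -312. ]), array([116.1, 116.2]), np.float64(71.2)] circ [ 455.8 -311.3] 80.7
flydisc 684 zmed 65.3 mean [ 638.  -109.4] rect [array([ 641. , -109.7]), array([68., 70.]), np.float64(53.4)] circ [ 641.5 -109.1] 35.7
coupbody 280 zmed 53.1 mean [470.5  51.2] rect [array([473.6,  53.7]), array([46.3, 50.4]), np.float64(76.2)] circ [474.   53.7] 25.9
flange 435 zmed 83.4 mean [525.7 294.3] rect [array([529.2, 299.8]), array([52.4, 51. ]), np.float64(85.1)] circ [529.2 300.4] 34.2
```

arm_command:
  moves:
    - [[46,63,0,0,0,0],[93,126,0,0,0,0],[140,189,0,0,0,0],[186,252,0,0,0,0],[186,252,0,0,0,0]]
  gripper: 60

```text
time: 0.72
eef_pos: [456.4, -310.5, 222.5]
tcp_rot: [-3.064, -0.696, 0.0]
wrist_force: [0.7, -0.8, -0.1]
finger_gap: 0.68
grasp_force: 0.0
```

arm_command:
  moves:
    - [[46,50,-10,0,0,0],[92,100,-20,0,0,0],[138,150,-30,0,0,0],[185,202,-40,0,0,0],[185,202,-40,0,0,0]]

```text
time: 1.35
eef_pos: [641.9, -105.8, 181.3]
tcp_rot: [-3.06, -0.703, 0.001]
wrist_force: [-0.3, 0.0, -0.6]
finger_gap: 0.683
grasp_force: 0.0
```

Run:
```python
from m import *
o=get_obs();print(o["time"],o["eef_pos"],o["tcp_rot"],o["q"].round(2),o["wrist_force"])
c,im,d=cam("wrist");W=pts(c,d);save("w1.png",im)
ok=np.isfinite(W[...,2])
for n,c0,lo,hi,r in [("hub",(641,-110),90,106,25),("disc",(641,-110),60,72,45),("sq",(641,-108),45,55,80)]:
    k=blob(W,ok,c0,lo,hi,r);P=W[k]
    if k.sum()>9: print(n,k.sum(),np.median(P[:,2]).round(1),[np.round(x,1) for x in rect(P[:,:2])],circ(P[:,:2]))
```

```text
1.35 [ 641.92903036 -105.78419207  181.29902742] [-3.05972391e+00 -7.02550979e-01  1.16609259e-03] [ 0.24  0.5  -0.22  1.56  0.12  1.09 -1.12] [-0.31821605  0.03056982 -0.57772134]
hub 1366 98.2 [array([ 642.4, -108.2]), array([25.2, 25.4]), np.float64(58.2)] ((642.3744506835938, -108.34563446044922), 12.998998641967773)
disc 6042 66.1 [array([ 642.2, -108.3]), array([69.5, 69. ]), np.float64(28.6)] ((642.40576171875, -108.49828338623047), 35.03520965576172)
sq 10638 50.5 [array([ 641.5, -107.3]), array([100.8, 100.5]), np.float64(3.1)] ((641.9930419921875, -106.86102294921875), 70.16803741455078)
```

View pics/w1.png

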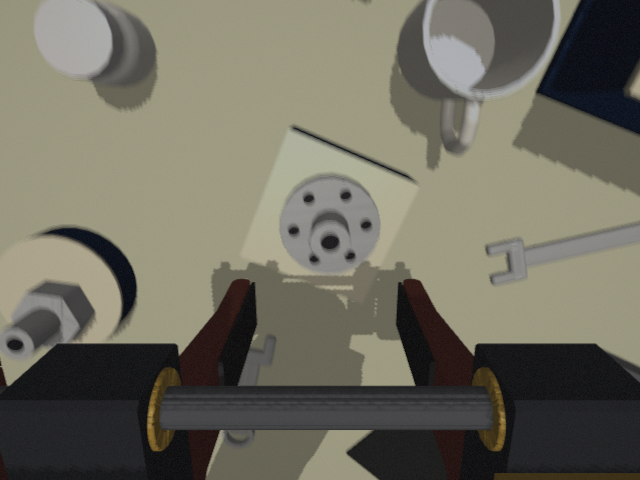

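Wrist view: the grey flywheel is at (330,230) on the square stand with the dark-blue sides and cream top, so it is the right one. Its position agrees with the top camera to 1.5 mm.

arm_command:
  moves:
    - [[0.7,0.7,-40,0,0,0],[0.7,0.7,-80,0,0,0],[0.7,0.7,-105,0,0,0],[0.7,0.7,-111,0,0,0],[0.7,0.7,-111,0,0,0]]

```text
time: 2.02
eef_pos: [641.3, -110.4, 72.1]
tcp_rot: [3.063, 0.695, -0.0]
wrist_force: [-0.6, -0.9, 0.4]
finger_gap: 0.679
grasp_force: 0.0
```

arm_command:
  moves:
    - [[0,0,0,0,0,0],[0,0,0,0,0,0],[0,0,0,0,0,0],[0,0,0,0,0,0],[0,0,0,0,0,0]]
  gripper: 10
  grip_force: 40

```text
time: 2.65
eef_pos: [641.4, -109.3, 72.0]
tcp_rot: [-3.063, -0.696, -0.0]
wrist_force: [-1.0, 0.5, 3.4]
finger_gap: 0.286
grasp_force: 40.0
```

arm_command:
  moves:
    - [[0,0,5,0,0,0],[0,0,25,0,0,0],[0,0,50,0,0,0],[0,0,80,0,0,0],[0,0,80,0,0,0]]

```text
time: 3.28
eef_pos: [643.1, -109.7, 154.9]
tcp_rot: [3.062, 0.695, 0.008]
wrist_force: [-0.2, -0.9, -6.3]
finger_gap: 0.288
grasp_force: 40.0
```

arm_command:
  moves:
    - [[-40,-44,0,0,0,0],[-85,-93,0,0,0,0],[-130,-142,0,0,0,0],[-170,-186,0,0,0,0],[-186,-203,0,0,0,0]]

```text
time: 3.9
eef_pos: [451.1, -315.8, 150.6]
tcp_rot: [-3.065, -0.688, 0.005]
wrist_force: [0.9, 0.7, -5.9]
finger_gap: 0.289
grasp_force: 40.0
```

arm_command:
  moves:
    - [[0,0,-35,0,0,0],[0,0,-75,0,0,0],[0,0,-110,0,0,0],[0,0,-122,0,0,0],[0,0,-125.5,0,0,0]]

```text
time: 4.53
eef_pos: [454.7, -311.9, 26.0]
tcp_rot: [-3.062, -0.696, 0.002]
wrist_force: [-7.2, 6.6, 14.8]
finger_gap: 0.291
grasp_force: 40.0
```

arm_command:
  moves:
    - [[0,0,0,0,0,0],[0,0,0,0,0,0],[0,0,0,0,0,0]]

```text
time: 4.9
eef_pos: [455.8, -312.9, 26.8]
tcp_rot: [3.062, 0.696, 0.002]
wrist_force: [-0.0, 0.2, -6.1]
finger_gap: 0.288
grasp_force: 40.0
```

Run:
```python
from m import *
c,im,d=cam("top");W=pts(c,d);save("t1.png",im)
o=get_obs();print(o["eef_pos"],o["wrist_force"])
ok=np.isfinite(W[...,2])
k=blob(W,ok,(641,-108),45,56,85);P=W[k];print([np.round(x,1) for x in rect(P[:,:2])])
# bore: low pixels/dark within stand
z=W[...,2];r=np.hypot(W[...,0]-641,W[...,1]+108)
k=(r<30)&(z<44);P=W[k];print(k.sum(),rect(P[:,:2]),np.median(P[:,2]))
cv2.imwrite("pics/t1c.png",cv2.resize(im[120:200,290:370,::-1],(480,480)))
```

```text
[ 455.70259076 -312.85379736   26.71981783] [-0.52203102  0.22295889 -6.45952912]
[array([ 640.9, -108. ]), array([102., 100.]), np.float64(3.1)]
162 ((645.2321166992188, -109.46077728271484), (28.49997901916504, 26.2763614654541), 32.9518928527832) 14.14700534191633
```

View pics/t1c.png

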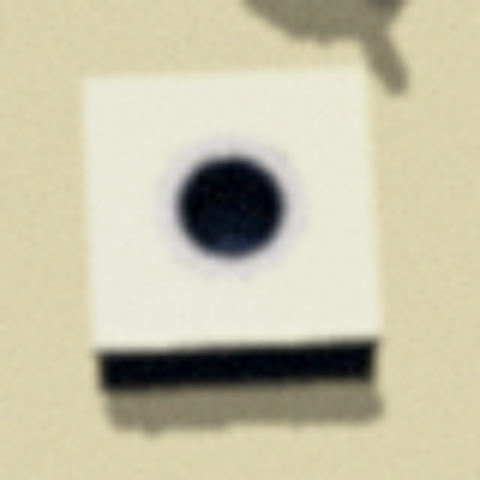

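The crop shows the empty bore at (229,207), in the middle of the stand. The flywheel is still hanging just above the mat, so I'll lower it a little and release.

arm_command:
  moves:
    - [[0,0,-1,0,0,0],[0,0,-1.5,0,0,0],[0,0,-1.5,0,0,0]]

```text
time: 5.32
eef_pos: [455.9, -312.7, 26.0]
tcp_rot: [3.063, 0.696, 0.002]
wrist_force: [-2.0, 2.7, 7.5]
finger_gap: 0.289
grasp_force: 40.0
```

arm_command:
  moves:
    - [[0,0,0,0,0,0],[0,0,0,0,0,0],[0,0,0,0,0,0],[0,0,0,0,0,0]]
  gripper: 60

```text
time: 5.82
eef_pos: [455.4, -312.6, 24.6]
tcp_rot: [3.063, 0.696, 0.0]
wrist_force: [0.0, 0.1, 0.3]
finger_gap: 0.674
grasp_force: 0.0
```

arm_command:
  moves:
    - [[0,0,15,0,0,0],[0,0,50,0,0,0],[0,0,100,0,0,0],[0,0,155,0,0,0],[0,0,155,0,0,0]]

```text
time: 6.45
eef_pos: [457.8, -313.9, 185.2]
tcp_rot: [3.057, 0.694, 0.01]
wrist_force: [0.4, 0.2, -0.4]
finger_gap: 0.684
grasp_force: 0.0
```

arm_command:
  moves:
    - [[7,60,5,0,0,0],[15,120,10,0,0,0],[22,180,20,0,0,0],[29,240,20,0,0,0],[36,300,20,0,0,0]]

```text
time: 7.08
eef_pos: [491.0, -10.7, 199.8]
tcp_rot: [3.063, 0.696, 0.0]
wrist_force: [0.3, -0.0, -0.5]
finger_gap: 0.684
grasp_force: 0.0
```

arm_command:
  moves:
    - [[7,62,0,0,0,0],[15,124,0,0,0,0],[22,186,0,0,0,0],[30,248,0,0,0,0],[38,309,0,0,0,0]]

```text
time: 7.7
eef_pos: [529.1, 298.1, 199.4]
tcp_rot: [3.063, 0.696, -0.001]
wrist_force: [1.4, 0.3, 0.5]
finger_gap: 0.681
grasp_force: 0.0
```

arm_command:
  moves:
    - [[0,0,0,0,0,0],[0,0,0,0,0,0],[0,0,0,0,0,0]]

```text
time: 8.07
eef_pos: [529.6, 294.5, 199.5]
tcp_rot: [3.063, 0.692, -0.001]
wrist_force: [0.9, -0.5, 0.6]
finger_gap: 0.684
grasp_force: 0.0
```

Run:
```python
from m import *
o=get_obs();print(o["time"],o["eef_pos"],o["tcp_rot"],o["q"].round(2))
c,im,d=cam("wrist");W=pts(c,d);save("w2.png",im);np.savez("w2.npz",im=im,W=W)
ok=np.isfinite(W[...,2])
for n,c0,lo,hi,r in [("hub",(530,299),108,124,25),("fl",(530,299),78,90,45),("hex",(533,302),35,45,70)]:
    k=blob(W,ok,c0,lo,hi,r);P=W[k]
    if k.sum()>9: print(n,k.sum(),np.median(P[:,2]).round(1),[np.round(x,1) for x in rect(P[:,:2])],circ(P[:,:2]))
```

```text
8.075 [529.63430377 294.47267253 199.53352854] [ 3.06315733e+00  6.92297237e-01 -5.20359472e-04] [-0.26  0.44 -0.45  1.65  0.21  1.1  -1.89]
hub 1389 116.1 [array([530.5, 301.3]), array([25. , 25.5]), np.float64(69.6)] ((530.3795166015625, 301.3623046875), 12.954514503479004)
fl 3521 84.1 [array([530.3, 301.1]), array([50.2, 50.2]), np.float64(87.1)] ((530.4369506835938, 301.1769104003906), 34.6119270324707)
hex 7770 39.9 [array([535.3, 308.7]), array([ 96.3, 109.8]), np.float64(52.1)] ((535.4066162109375, 308.6351318359375), 55.1908073425293)
```

View pics/w2.png

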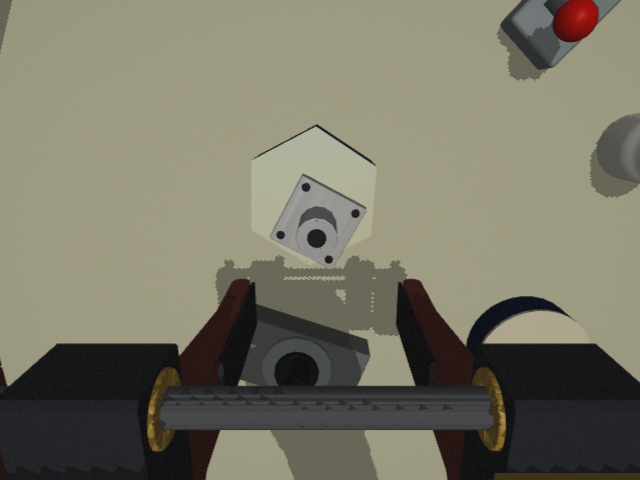

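Wrist view: the sleeve hub is at (317,237), off-centre on the hex stand. The hex stand's centre is about (535.4, 308.6) mm. I'll grasp the sleeve.

arm_command:
  moves:
    - [[0.3,3.3,-20,0,0,0],[0.3,3.3,-60,0,0,0],[0.3,3.3,-95,0,0,0],[0.3,3.3,-110,0,0,0],[0.3,3.3,-110,0,0,0]]

```text
time: 8.75
eef_pos: [529.0, 299.3, 88.5]
tcp_rot: [3.063, 0.696, -0.003]
wrist_force: [0.7, 0.4, 0.1]
finger_gap: 0.687
grasp_force: 0.0
```

arm_command:
  moves:
    - [[0,0,0,0,0,0],[0,0,0,0,0,0],[0,0,0,0,0,0],[0,0,0,0,0,0],[0,0,0,0,0,0]]
  gripper: 10

```text
time: 9.38
eef_pos: [529.9, 300.0, 90.1]
tcp_rot: [-3.063, -0.696, -0.001]
wrist_force: [-0.6, -0.4, 3.5]
finger_gap: 0.286
grasp_force: 39.9
```

arm_command:
  moves:
    - [[0,0,5,0,0,0],[0,0,30,0,0,0],[0,0,70,0,0,0],[0,0,110,0,0,0],[0,0,110,0,0,0]]

```text
time: 10.0
eef_pos: [530.9, 300.8, 202.6]
tcp_rot: [-3.062, -0.696, -0.008]
wrist_force: [0.9, -0.1, -4.2]
finger_gap: 0.291
grasp_force: 39.9
```

arm_command:
  moves:
    - [[10,-35,0,0,0,0],[25,-90,0,0,0,0],[41,-150,0,0,0,0],[56,-205,0,0,0,0],[71,-260,0,0,0,0]]

```text
time: 10.62
eef_pos: [599.8, 37.6, 197.6]
tcp_rot: [-3.063, -0.696, 0.005]
wrist_force: [0.3, -0.1, -2.5]
finger_gap: 0.289
grasp_force: 39.9
```

arm_command:
  moves:
    - [[14,-50,0,0,0,0],[27,-100,-10,0,0,0],[38,-138,-40,0,0,0],[40.3,-148,-60,0,0,0],[40.3,-148,-70,0,0,0]]

```text
time: 11.25
eef_pos: [639.3, -108.3, 126.7]
tcp_rot: [-3.062, -0.694, 0.006]
wrist_force: [-0.2, 0.7, -2.5]
finger_gap: 0.294
grasp_force: 39.9
```

arm_command:
  moves:
    - [[0,0,0,0,0,0],[0,0,0,0,0,0],[0,0,0,0,0,0],[0,0,0,0,0,0]]

```text
time: 11.75
eef_pos: [641.3, -107.8, 130.5]
tcp_rot: [3.063, 0.697, 0.002]
wrist_force: [-0.3, -0.1, -3.6]
finger_gap: 0.287
grasp_force: 39.9
```

```bash
cat > w.py <<'E'
from m import *
import sys
o=get_obs();t=o["eef_pos"];print(o["time"],t,o["wrist_force"])
c,im,d=cam("wrist");W=pts(c,d);save(sys.argv[1]+".png",im)
ok=np.isfinite(W[...,2])
np.savez(sys.argv[1]+".npz",im=im,W=W)
z=W[...,2]
rr=np.hypot(W[...,0]-t[0],W[...,1]-t[1])
h=np.histogram(z[ok&(rr<90)],np.arange(0,160,4));print([(int(b),int(a)) for a,b in zip(*h) if a>50])
E
python3 w.py w3
```

```text
11.75 [ 641.27469173 -107.83470131  130.45625137] [-0.34736187 -0.08674569 -3.62312009]
[(0, 10841), (4, 73), (8, 468), (12, 92), (16, 89), (20, 98), (24, 97), (28, 96), (32, 103), (36, 110), (40, 109), (44, 198), (48, 15446), (52, 189), (112, 60), (116, 317), (120, 1539), (124, 3412), (128, 270), (132, 405), (136, 461), (140, 463), (144, 530), (148, 551), (152, 1358)]
```

View pics/w3.png

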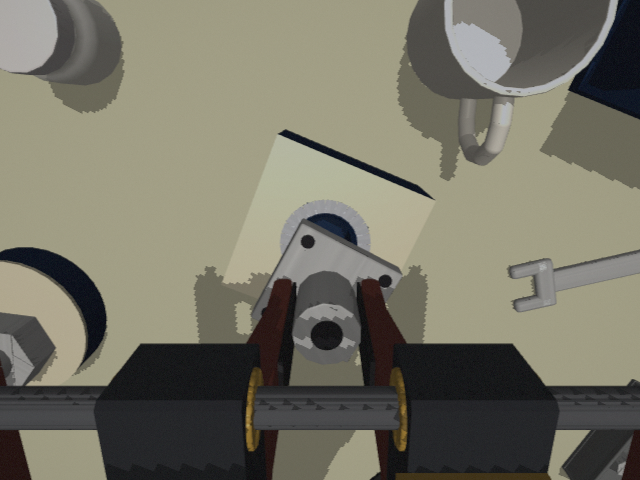

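Run:
```python
from m import *
D=np.load("w3.npz");W=D["W"];im=D["im"];ok=np.isfinite(W[...,2])
t=(641.3,-107.8)
k=blob(W,ok,t,152,164,22);k[:, :300]=0;k[:,362:]=0;P=W[k];print("shank",k.sum(),np.median(P[:,2]),rect(P[:,:2]),circ(P[:,:2]))
k=blob(W,ok,t,47,53,85);P=W[k];print("sq",k.sum(),rect(P[:,:2]))
k=blob(W,ok,t,119,128,40);P=W[k];
import numpy.linalg as L
A=np.c_[P[:,:2]-t,np.ones(len(P))];s=L.lstsq(A,P[:,2],rcond=None)[0];print("flange tilt",s,len(P),rect(P[:,:2]))
# bore ring: edge where z drops (bore mouth far rim)
r=np.hypot(W[...,0]-t[0],W[...,1]-t[1]);k=ok&(r<25)&(W[...,2]<46);P=W[k];print("bore",k.sum())
hsv=cv2.cvtColor(im,cv2.COLOR_RGB2HSV)
```

```text
shank 3462 156.3915592849473 ((642.7373046875, -108.58029174804688), (26.13223648071289, 22.67912483215332), 25.692018508911133) ((642.8701171875, -109.4974365234375), 14.567397117614746)
sq 15724 ((641.3817749023438, -107.14039611816406), (101.05486297607422, 100.4609603881836), 3.0471110343933105)
flange tilt [-1.77801254e-02  2.24991866e-03  1.24434046e+02] 5036 ((641.982666015625, -107.14897155761719), (50.18424606323242, 50.52842712402344), 87.14130401611328)
bore 439
```

The flange centre is at (642.0, -107.15) and the square stand's centre at (641.4, -107.1). I'll shift -0.6 mm in x and insert.

arm_command:
  moves:
    - [[-0.6,0,-8,0,0,0],[-0.6,0,-18,0,0,0],[-0.6,0,-24,0,0,0],[-0.6,0,-28,0,0,0],[-0.6,0,-30,0,0,0]]

```text
time: 12.42
eef_pos: [640.3, -108.2, 99.3]
tcp_rot: [-3.063, -0.696, 0.0]
wrist_force: [-0.1, 0.0, -2.5]
finger_gap: 0.294
grasp_force: 39.9
```

arm_command:
  moves:
    - [[0,0,-1,0,0,0],[0,0,-2,0,0,0],[0,0,-4,0,0,0],[0,0,-6,0,0,0],[0,0,-8,0,0,0]]

```text
time: 13.05
eef_pos: [640.4, -108.3, 91.6]
tcp_rot: [3.063, 0.696, 0.0]
wrist_force: [-0.6, -0.4, -3.3]
finger_gap: 0.287
grasp_force: 39.9
```

arm_command:
  moves:
    - [[0,0,-4,0,0,0],[0,0,-8,0,0,0],[0,0,-12,0,0,0],[0,0,-16,0,0,0],[0,0,-20,0,0,0]]

```text
time: 13.68
eef_pos: [640.3, -108.2, 71.4]
tcp_rot: [3.063, 0.696, 0.0]
wrist_force: [0.4, -0.8, -3.4]
finger_gap: 0.288
grasp_force: 39.9
```

arm_command:
  moves:
    - [[0,0,-2,0,0,0],[0,0,-4,0,0,0],[0,0,-5.5,0,0,0],[0,0,-6.5,0,0,0],[0,0,-6.5,0,0,0]]

```text
time: 14.3
eef_pos: [640.4, -108.1, 66.3]
tcp_rot: [3.063, 0.696, 0.001]
wrist_force: [-3.8, 2.2, 5.1]
finger_gap: 0.287
grasp_force: 39.9
```

arm_command:
  moves:
    - [[0,0,-1,0,0,0],[0,0,-1,0,0,0]]

```text
time: 14.55
eef_pos: [640.4, -108.0, 66.2]
tcp_rot: [3.063, 0.696, 0.001]
wrist_force: [-6.4, 1.0, 12.4]
finger_gap: 0.286
grasp_force: 40.0
```

arm_command:
  moves:
    - [[0,0,0,0,0,0],[0,0,0,0,0,0],[0,0,0,0,0,0],[0,0,0,0,0,0]]
  gripper: 60

```text
time: 15.05
eef_pos: [640.3, -108.3, 64.0]
tcp_rot: [-3.064, -0.696, 0.0]
wrist_force: [0.0, 0.0, -0.6]
finger_gap: 0.674
grasp_force: 0.0
```

arm_command:
  moves:
    - [[0,0,15,0,0,0],[0,0,50,0,0,0],[0,0,90,0,0,0],[0,0,120,0,0,0],[0,0,120,0,0,0]]

```text
time: 15.68
eef_pos: [642.1, -108.3, 188.1]
tcp_rot: [3.061, 0.695, 0.009]
wrist_force: [0.9, 0.1, -0.9]
finger_gap: 0.682
grasp_force: 0.0
```

```bash
python3 w.py w4
python3 - <<'E'
from m import *
D=np.load("w4.npz");W=D["W"];ok=np.isfinite(W[...,2]);t=(641.,-108)
for n,lo,hi,r in [("shank",86,98,25),("fl",56,64,40),("sq",46,54,85)]:
    k=blob(W,ok,t,lo,hi,r);P=W[k];print(n,k.sum(),np.median(P[:,2]),rect(P[:,:2]))
E
```

```text
15.675 [ 642.08326986 -108.27461498  188.06478544] [ 0.877153    0.14273162 -0.88880137]
[(0, 8993), (16, 53), (24, 57), (28, 55), (32, 58), (36, 57), (40, 57), (44, 65), (48, 12702), (52, 292), (56, 1397), (60, 1759), (72, 51), (76, 52), (80, 52), (84, 53), (88, 500), (92, 700)]
shank 1226 92.15004726117164 ((641.5101318359375, -107.26063537597656), (25.129568099975586, 24.767860412597656), 24.59732437133789)
fl 3156 60.10789614067514 ((641.2755126953125, -107.72867584228516), (50.20167541503906, 50.20848083496094), 86.48908996582031)
sq 12974 50.50879433983005 ((641.6253662109375, -107.24160766601562), (100.58296203613281, 100.3539810180664), 3.0563130378723145)
```

The sleeve is fully home: flange top at 60.1 mm and shank top at 92 mm. Next is the coupling.

arm_command:
  moves:
    - [[-40,39,0,0,0,0],[-80,78,0,0,0,0],[-120,117,0,0,0,0],[-160,156,0,0,0,0],[-166.6,162,0,0,0,0]]

```text
time: 16.35
eef_pos: [470.8, 56.2, 183.6]
tcp_rot: [-3.062, -0.703, 0.003]
wrist_force: [-0.4, -0.4, 0.2]
finger_gap: 0.685
grasp_force: 0.0
```

arm_command:
  moves:
    - [[0,0,0,0,0,0],[0,0,0,0,0,0],[0,0,0,0,0,0]]

```text
time: 16.73
eef_pos: [474.4, 52.8, 183.8]
tcp_rot: [-3.064, -0.693, 0.001]
wrist_force: [0.6, -0.5, 0.9]
finger_gap: 0.682
grasp_force: 0.0
```

```bash
python3 w.py w5
python3 - <<'E'
from m import *
D=np.load("w5.npz");W=D["W"];ok=np.isfinite(W[...,2]);t=(474.,54)
for n,lo,hi,r in [("shank",80,92,25),("body",50,58,35),("rnd",26,34,75)]:
    k=blob(W,ok,t,lo,hi,r);P=W[k];print(n,k.sum(),np.median(P[:,2]),rect(P[:,:2]),circ(P[:,:2]))
E
```

```text
16.725 [474.36178086  52.79325496 183.80263497] [ 0.61980629 -0.49603881  0.87417397]
[(0, 11600), (28, 10206), (32, 89), (36, 52), (40, 64), (44, 59), (48, 69), (52, 1899), (76, 55), (80, 53), (84, 1160)]
shank 1217 86.15401748683685 ((474.6068420410156, 55.145233154296875), (25.496295928955078, 25.196773529052734), 19.89980125427246) ((474.6350402832031, 54.947566986083984), 12.943724632263184)
body 1963 53.833433370383275 ((474.5866394042969, 54.95263671875), (52.72473907470703, 46.171295166015625), 48.03965377807617) ((474.5596923828125, 54.9774284362793), 26.365135192871094)
rnd 10292 30.10884540885722 ((482.1474609375, 61.812164306640625), (103.22161865234375, 103.65795135498047), 25.53194236755371) ((482.11669921875, 61.96039962768555), 52.12006759643555)
```

View pics/w5.png

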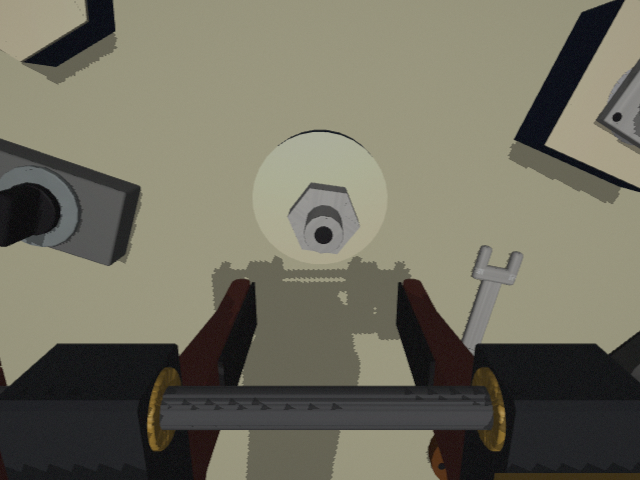

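Wrist view: the coupling shank is at (323,235) on the round stand. The stand's centre is (482.1, 61.9) mm. I'll grasp, lift and carry it to the hex stand.

arm_command:
  moves:
    - [[0,0.3,-40,0,0,0],[0,0.3,-85,0,0,0],[0,0.3,-117,0,0,0],[0,0.3,-124.5,0,0,0],[0,0.3,-124.5,0,0,0]]

```text
time: 17.4
eef_pos: [474.0, 54.0, 59.8]
tcp_rot: [-3.063, -0.696, 0.001]
wrist_force: [-0.5, 0.1, 0.5]
finger_gap: 0.684
grasp_force: 0.0
```

arm_command:
  moves:
    - [[0,0,0,0,0,0],[0,0,0,0,0,0],[0,0,0,0,0,0],[0,0,0,0,0,0],[0,0,0,0,0,0]]
  gripper: 10

```text
time: 18.02
eef_pos: [473.9, 54.2, 60.0]
tcp_rot: [3.063, 0.696, 0.001]
wrist_force: [-0.9, -0.0, 4.8]
finger_gap: 0.286
grasp_force: 40.0
```

arm_command:
  moves:
    - [[0,0,5,0,0,0],[0,0,30,0,0,0],[0,0,60,0,0,0],[0,0,80,0,0,0],[0,0,80,0,0,0]]

```text
time: 18.65
eef_pos: [474.4, 54.1, 140.7]
tcp_rot: [3.063, 0.695, 0.004]
wrist_force: [0.0, -0.6, -2.9]
finger_gap: 0.287
grasp_force: 40.0
```

arm_command:
  moves:
    - [[10,42,0,0,0,0],[23,95,0,0,0,0],[37,155,0,0,0,0],[50,210,0,0,0,0],[60.7,253,0,0,0,0]]

```text
time: 19.27
eef_pos: [533.6, 309.3, 137.7]
tcp_rot: [3.063, 0.698, -0.004]
wrist_force: [0.3, -0.7, -2.3]
finger_gap: 0.287
grasp_force: 40.0
```

arm_command:
  moves:
    - [[0,0,-15,0,0,0],[0,0,-30,0,0,0],[0,0,-35,0,0,0],[0,0,-35,0,0,0],[0,0,-35,0,0,0]]

```text
time: 19.9
eef_pos: [534.9, 306.6, 105.2]
tcp_rot: [-3.064, -0.695, -0.001]
wrist_force: [-1.0, 0.4, -3.3]
finger_gap: 0.287
grasp_force: 40.0
```

```bash
python3 w.py w6
python3 - <<'E'
from m import *
D=np.load("w6.npz");W=D["W"];ok=np.isfinite(W[...,2]);t=(535.,308.5)
for n,lo,hi,r in [("body",94,103,35),("hex",36,44,75)]:
    k=blob(W,ok,t,lo,hi,r);P=W[k];print(n,k.sum(),np.median(P[:,2]),rect(P[:,:2]),circ(P[:,:2]))
E
```

```text
19.9 [534.88638196 306.59799693 105.21351305] [-0.98526481  0.43545225 -3.31734502]
[(0, 15955), (4, 98), (8, 95), (12, 101), (16, 108), (20, 109), (24, 120), (28, 122), (32, 129), (36, 7610), (40, 6441), (76, 214), (80, 211), (84, 247), (88, 239), (92, 257), (96, 2564), (100, 382), (104, 324), (108, 423), (112, 477), (116, 486), (120, 527), (124, 580), (128, 3411), (132, 814), (136, 454), (140, 480), (144, 547), (148, 589), (152, 652)]
body 3015 99.0768525902021 ((546.3212280273438, 315.12359619140625), (24.2615966796875, 48.24457931518555), 28.26643180847168) ((539.5370483398438, 311.4764099121094), 24.136302947998047)
hex 14051 39.930461375789925 ((543.9500732421875, 312.5159912109375), (91.24360656738281, 96.44624328613281), 22.618881225585938) ((534.9841918945312, 308.93096923828125), 55.33544921875)
```

View pics/w6.png

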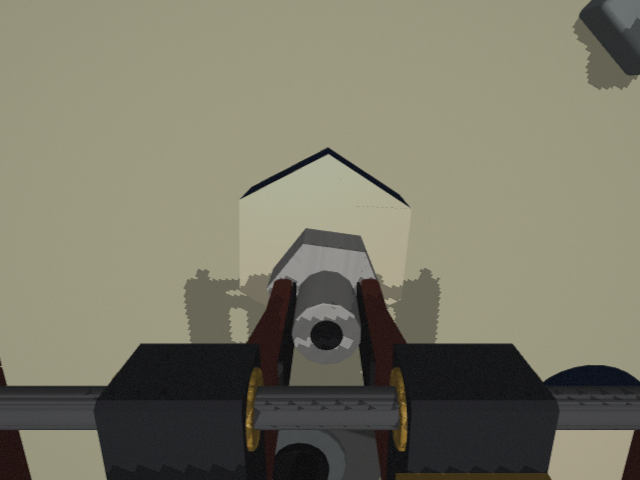

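The coupling hangs over the hex stand, whose centre is at about (535.0, 308.9). I'll make a small correction and lower.

arm_command:
  moves:
    - [[-0.2,0.5,-12,0,0,0],[-0.2,0.5,-25,0,0,0],[-0.2,0.5,-32,0,0,0],[-0.2,0.5,-34,0,0,0],[-0.2,0.5,-35,0,0,0]]

```text
time: 20.58
eef_pos: [533.7, 307.3, 70.1]
tcp_rot: [3.063, 0.696, -0.002]
wrist_force: [-4.9, -4.6, 8.9]
finger_gap: 0.286
grasp_force: 40.0
```

arm_command:
  moves:
    - [[0,0,-0.5,0,0,0],[0,0,-1,0,0,0],[0,0,-1,0,0,0]]

```text
time: 20.95
eef_pos: [533.7, 307.3, 70.1]
tcp_rot: [3.063, 0.696, -0.001]
wrist_force: [-6.8, -3.3, 10.7]
finger_gap: 0.291
grasp_force: 40.0
```

Contact. I'll release, rise and check.

arm_command:
  moves:
    - [[0,0,0,0,0,0],[0,0,0,0,0,0],[0,0,0,0,0,0],[0,0,0,0,0,0]]
  gripper: 60

```text
time: 21.45
eef_pos: [534.3, 307.6, 68.6]
tcp_rot: [-3.063, -0.696, -0.0]
wrist_force: [-0.3, 0.8, 0.2]
finger_gap: 0.674
grasp_force: 0.0
```

arm_command:
  moves:
    - [[0,0,15,0,0,0],[0,0,50,0,0,0],[0,0,90,0,0,0],[0,0,120,0,0,0],[0,0,120,0,0,0]]

```text
time: 22.08
eef_pos: [535.5, 308.7, 192.4]
tcp_rot: [-3.062, -0.696, -0.009]
wrist_force: [0.0, 1.0, 0.3]
finger_gap: 0.687
grasp_force: 0.0
```

```bash
python3 w.py w7
python3 - <<'E'
from m import *
D=np.load("w7.npz");W=D["W"];ok=np.isfinite(W[...,2]);t=(535.,308.5)
for n,lo,hi,r in [("shank",90,100,30),("body",60,68,35),("hex",36,44,75)]:
    k=blob(W,ok,t,lo,hi,r);P=W[k];print(n,k.sum(),np.median(P[:,2]),rect(P[:,:2]),circ(P[:,:2]))
E
```

```text
22.075 [535.50055604 308.70832511 192.37935094] [0.01354158 0.99831029 0.27503349]
[(0, 11187), (32, 59), (36, 4989), (40, 4216), (44, 53), (48, 58), (52, 59), (56, 64), (60, 1117), (64, 843), (68, 51), (80, 51), (84, 55), (88, 55), (92, 473), (96, 722)]
shank 1225 96.15185190313409 ((534.3843383789062, 307.7724304199219), (25.55348014831543, 24.791173934936523), 25.845542907714844) ((534.5133666992188, 307.6180725097656), 12.916913986206055)
body 1960 63.870054822782414 ((534.4601440429688, 307.311767578125), (46.26152801513672, 52.691871643066406), 77.45218658447266) ((534.3025512695312, 307.29400634765625), 26.497392654418945)
hex 9205 39.92347260558342 ((535.2064819335938, 308.6225280761719), (110.10093688964844, 96.30039978027344), 82.62918853759766) ((535.27197265625, 308.7282409667969), 55.29496383666992)
```

The coupling is within 1.4 mm of centre and upright. Now back for the flywheel.

arm_command:
  moves:
    - [[-8,-60,0,0,0,0],[-16,-121,0,0,0,0],[-24,-182,0,0,0,0],[-32,-243,0,0,0,0],[-40,-304,0,0,0,0]]

```text
time: 22.75
eef_pos: [493.0, 1.5, 187.8]
tcp_rot: [-3.063, -0.696, 0.002]
wrist_force: [1.6, -0.8, -0.4]
finger_gap: 0.684
grasp_force: 0.0
```

arm_command:
  moves:
    - [[-8,-62,0,0,0,0],[-16,-124,-10,0,0,0],[-24,-186,-30,0,0,0],[-32,-246,-50,0,0,0],[-39,-299,-60,0,0,0]]

```text
time: 23.38
eef_pos: [453.7, -296.8, 126.8]
tcp_rot: [-3.062, -0.696, 0.003]
wrist_force: [1.2, 0.3, 0.4]
finger_gap: 0.681
grasp_force: 0.0
```

arm_command:
  moves:
    - [[0,-17,0,0,0,0],[0,-17,0,0,0,0],[0,-17,0,0,0,0]]

```text
time: 23.75
eef_pos: [455.9, -310.3, 128.6]
tcp_rot: [-3.062, -0.7, -0.001]
wrist_force: [-0.3, -0.4, 0.4]
finger_gap: 0.682
grasp_force: 0.0
```

```bash
python3 w.py w8
python3 - <<'E'
from m import *
D=np.load("w8.npz");W=D["W"];ok=np.isfinite(W[...,2]);t=(456.,-312)
for n,lo,hi,r in [("shank",46,58,30),("disc",15,24,45)]:
    k=blob(W,ok,t,lo,hi,r);P=W[k];print(n,k.sum(),np.median(P[:,2]),rect(P[:,:2]),circ(P[:,:2]))
E
```

```text
23.75 [ 455.86425008 -310.26111906  128.63060427] [-0.26763012 -0.39109662  0.39702529]
[(0, 19291), (4, 10793), (8, 74), (12, 74), (16, 2631), (20, 3642), (24, 54), (28, 53), (32, 59), (36, 54), (40, 72), (44, 69), (48, 573), (52, 810), (128, 244), (132, 334), (136, 379), (140, 400), (144, 430), (148, 474), (152, 495)]
shank 1419 52.1275980659429 ((457.85443115234375, -311.8874816894531), (25.592086791992188, 24.98744773864746), 66.91547393798828) ((457.560791015625, -311.98406982421875), 13.122514724731445)
disc 6300 20.145111377428744 ((457.7192687988281, -311.9827575683594), (69.44537353515625, 68.84359741210938), 24.003250122070312) ((457.5773620605469, -311.92462158203125), 34.95283508300781)
```

arm_command:
  moves:
    - [[1.4,-0.6,-35,0,0,0],[1.4,-0.6,-70,0,0,0],[1.4,-0.6,-96,0,0,0],[1.4,-0.6,-103,0,0,0],[1.4,-0.6,-103,0,0,0]]

```text
time: 24.42
eef_pos: [457.2, -312.2, 26.1]
tcp_rot: [-3.063, -0.698, -0.0]
wrist_force: [0.4, -1.1, 0.6]
finger_gap: 0.685
grasp_force: 0.0
```

arm_command:
  moves:
    - [[0,0,0,0,0,0],[0,0,0,0,0,0],[0,0,0,0,0,0],[0,0,0,0,0,0],[0,0,0,0,0,0]]
  gripper: 10

```text
time: 25.05
eef_pos: [456.5, -312.9, 25.9]
tcp_rot: [-3.063, -0.696, 0.0]
wrist_force: [-2.0, 2.4, 6.0]
finger_gap: 0.288
grasp_force: 40.0
```

arm_command:
  moves:
    - [[0,0,5,0,0,0],[0,0,30,0,0,0],[0,0,65,0,0,0],[0,0,100,0,0,0],[0,0,100,0,0,0]]

```text
time: 25.68
eef_pos: [457.8, -313.9, 127.4]
tcp_rot: [3.061, 0.695, 0.005]
wrist_force: [0.6, 0.4, -7.3]
finger_gap: 0.286
grasp_force: 40.0
```

arm_command:
  moves:
    - [[2,35,0,0,0,0],[6,88,0,0,0,0],[10,145,0,0,0,0],[13,200,0,0,0,0],[16,255,0,0,0,0]]

```text
time: 26.3
eef_pos: [471.3, -56.4, 123.7]
tcp_rot: [-3.063, -0.695, 0.004]
wrist_force: [1.1, 0.2, -6.1]
finger_gap: 0.289
grasp_force: 40.0
```

arm_command:
  moves:
    - [[3,45,0,0,0,0],[6,85,-10,0,0,0],[8.5,110,-25,0,0,0],[8.5,119,-30,0,0,0],[8.5,119,-30,0,0,0]]

```text
time: 26.92
eef_pos: [480.1, 60.7, 94.4]
tcp_rot: [-3.063, -0.697, 0.004]
wrist_force: [0.1, 0.1, -6.5]
finger_gap: 0.282
grasp_force: 40.0
```

arm_command:
  moves:
    - [[0,0,0,0,0,0],[0,0,0,0,0,0],[0,0,0,0,0,0]]

```text
time: 27.3
eef_pos: [481.3, 60.2, 96.0]
tcp_rot: [3.064, 0.694, 0.001]
wrist_force: [-0.7, 0.8, -7.4]
finger_gap: 0.291
grasp_force: 40.0
```

```bash
python3 w.py w9
python3 - <<'E'
from m import *
D=np.load("w9.npz");W=D["W"];ok=np.isfinite(W[...,2]);t=(482.,62)
for n,lo,hi,r in [("disc",85,94,45),("rnd",26,34,75)]:
    k=blob(W,ok,t,lo,hi,r);P=W[k]
    if k.sum()<20: continue
    print(n,k.sum(),np.median(P[:,2]),rect(P[:,:2]),circ(P[:,:2]))
E
```

```text
27.3 [481.34592706  60.24295199  95.97097591] [-0.68091224  0.81421741 -7.40954224]
[(0, 16834), (4, 65), (8, 76), (12, 92), (16, 90), (20, 83), (24, 98), (28, 10174), (72, 54), (76, 256), (80, 267), (84, 288), (88, 8803), (92, 215), (96, 385), (100, 417), (104, 463), (108, 510), (112, 550), (116, 620), (120, 3770), (124, 403), (128, 432), (132, 508), (136, 581), (140, 639), (144, 561), (148, 468), (152, 644)]
disc 9124 90.13272253411503 ((483.64849853515625, 61.8665771484375), (67.27491760253906, 67.65930938720703), 71.81643676757812) ((482.33465576171875, 60.885135650634766), 35.16823196411133)
rnd 10256 30.108330241411977 ((495.472412109375, 69.13536071777344), (73.80180358886719, 103.61245727539062), 28.197368621826172) ((482.0781555175781, 62.07570266723633), 52.06029510498047)
```

arm_command:
  moves:
    - [[-0.2,0.9,-12,0,0,0],[-0.2,0.9,-28,0,0,0],[-0.2,0.9,-38,0,0,0],[-0.2,0.9,-42,0,0,0],[-0.2,0.9,-43.5,0,0,0]]

```text
time: 27.98
eef_pos: [480.5, 61.8, 51.9]
tcp_rot: [3.063, 0.696, -0.002]
wrist_force: [-5.6, -1.9, 5.8]
finger_gap: 0.29
grasp_force: 40.0
```

arm_command:
  moves:
    - [[0,0,-0.5,0,0,0],[0,0,-1,0,0,0],[0,0,-1,0,0,0]]

```text
time: 28.35
eef_pos: [480.9, 61.9, 51.9]
tcp_rot: [3.063, 0.696, 0.001]
wrist_force: [-5.4, -0.2, 5.0]
finger_gap: 0.282
grasp_force: 40.0
```

arm_command:
  moves:
    - [[0,0,0,0,0,0],[0,0,0,0,0,0],[0,0,0,0,0,0],[0,0,0,0,0,0]]
  gripper: 60

```text
time: 28.85
eef_pos: [481.1, 61.9, 51.2]
tcp_rot: [-3.064, -0.696, -0.001]
wrist_force: [0.2, -0.2, 0.0]
finger_gap: 0.676
grasp_force: 0.0
```

arm_command:
  moves:
    - [[0,0,15,0,0,0],[0,0,50,0,0,0],[0,0,90,0,0,0],[0,0,130,0,0,0],[0,0,150,0,0,0]]

```text
time: 29.48
eef_pos: [481.7, 62.2, 204.5]
tcp_rot: [3.063, 0.696, 0.006]
wrist_force: [-0.8, 0.4, -0.6]
finger_gap: 0.682
grasp_force: 0.0
```

arm_command:
  moves:
    - [[-10,-60,0,0,0,0],[-20,-120,0,0,0,0],[-30,-180,0,0,0,0],[-40,-240,0,0,0,0],[-50,-300,0,0,0,0]]

```text
time: 30.1
eef_pos: [430.6, -239.9, 202.5]
tcp_rot: [3.063, 0.697, 0.002]
wrist_force: [1.2, 0.7, -0.3]
finger_gap: 0.688
grasp_force: 0.0
```

arm_command:
  moves:
    - [[0,0,0,0,0,0],[0,0,0,0,0,0],[0,0,0,0,0,0]]

```text
time: 30.48
eef_pos: [431.5, -236.6, 201.6]
tcp_rot: [-3.062, -0.7, -0.001]
wrist_force: [0.3, -0.7, -0.6]
finger_gap: 0.684
grasp_force: 0.0
```

Run:
```python
from m import *
c,im,d=cam("top");W=pts(c,d);save("t9.png",im);ok=np.isfinite(W[...,2])
W0=np.load("top0.npz")["W"]
for n,t,lo,hi,r in [("flyhub",(481,61),72,84,30),("disc",(481,61),40,52,45),("rnd",(481,61),25,35,70),("coup hub",(534,307),90,102,30),("body",(534,307),58,70,35),("hex",(534,307),35,45,75),("slv hub",(641,-108),86,98,30),("fl",(641,-108),55,65,45),("sq",(641,-108),45,54,85)]:
    P=W[blob(W,ok,t,lo,hi,r)];print(n,len(P),np.median(P[:,2]).round(1),np.round(rect(P[:,:2])[0],1),np.round(rect(P[:,:2])[1],1),np.round(circ(P[:,:2])[0],1))
```

```text
flyhub 133 77.4 [481.2  61.6] [25.7 23.9] [481.3  61.5]
disc 721 45.5 [480.8  61.3] [68.4 68.6] [480.8  61.4]
rnd 991 29.4 [481.5  61.5] [104.5 101.9] [481.7  61.5]
coup hub 141 95.3 [533.3 305.8] [24.5 25. ] [533.  305.8]
body 274 63.4 [530.6 302.5] [45.4 45.8] [533.  305.1]
hex 1237 39.3 [534.5 306.4] [110.2  96.6] [534.8 306.5]
slv hub 127 91.4 [ 640.1 -108.5] [24.9 24.1] [ 640.1 -108. ]
fl 377 59.2 [ 640.4 -104.2] [58.2 51.3] [ 639.4 -107.9]
sq 1593 49.8 [ 641.  -107.9] [101.8  99.9] [ 641.2 -107.9]
```

View pics/t9.png

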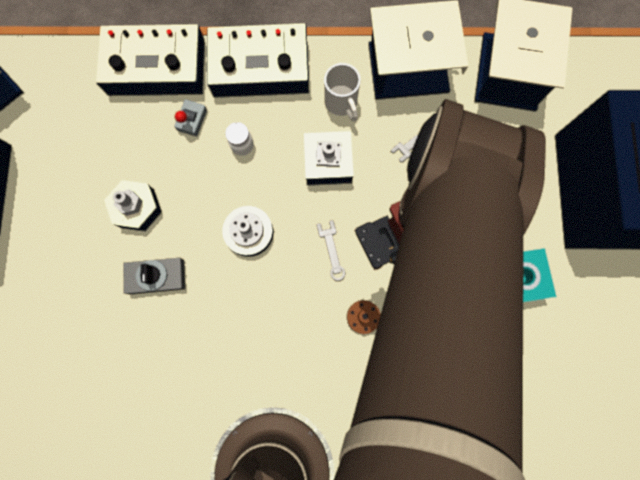

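The final top view shows all three parts upright and centred within about 1.5 mm: flywheel (248,230), coupling (124,200) and sleeve (329,152). The near spanner and the jar are where they were, the far spanner is partly hidden by the arm, and the gripper is empty and clear.

```bash
python3 -c "
from workcell import *
print(job_done())"
```

```text
the job is handed in; nothing more can be done
None
```

The job is done and handed in at about 30 s: flywheel on the round stand, coupling on the hexagonal stand (about 1.4 mm off centre), sleeve fully home in the square stand's bore, and nothing left in the gripper.

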